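# Nest the net-bag filling sleeves without jamming them

### The arm

A 7-joint arm with a two-finger parallel gripper is mounted at the origin on the work surface. World frame = base frame: x ahead of the robot, y to its left, z up, the work surface at z = 0. Lengths are in m, angles in rad, forces in N, time in s.
With the tool pointing down it reaches from about 0.4 to 0.9 m from the base axis. Payload 5.6 kg.
Tool frame: the origin (TCP) lies midway between the tips of the shut fingers; the grasp point (between the pads) lies r.hold_point_z behind it (r.hold_point_z is the distance from the TCP to the grasp point, in m); z points along the fingers, y is the direction in which the jaws open and shut (so a half turn about z gives the same grasp; the last joint's range is limited). The gripper opens to 92 mm and grips with 3 to 60 N. Pads are 20 mm wide; open, the fingers measure 128 mm over their backs; the gripper's body (75 mm by 189 mm) begins 69 mm behind the grasp point.
Start: joints at [-1.204, 0.468, -0.012, 1.603, 0.006, 1.071, -0.056], TCP at [0.259, 0.596, 0.177] pointing down, gripper open.
Joint ranges: [-2.53, 2.53], [-0.31, 2.02], [-1.57, 1.55], [0.28, 2.44], [-1.29, 4.43], [0.15, 1.84], [-2.92, 2.92]. Speed limits (rad/s): [2.57, 2.57, 3.14, 3.14, 3.14, 3.14, 3.14].

### API

Orientations are given as [roll, pitch, yaw] about the fixed x, y, z axes, in that order (R = Rz(yaw) Ry(pitch) Rx(roll)).
In Python, from cell import r gives the robot as it stands.
- The arm moves only by the shell command python3 -m creep 'ROWS' [FORCE]. ROWS is JSON, one flat list of numbers, 5 for each row, row after row: the finger opening in mm, from 0 to 91.9, then the shift along the tool's x, y, z in mm, then the turn about the tool's z in rad. A call has 1 to 10 rows; each row shifts and turns the commanded pose from where the row before left it, along the tool's axes as they then stand; what a row does not reach is not made up. A row lasts 1/12 s, in which the tool goes at most 41.7 mm and 7.16 degrees, less where a joint would pass 70% of its speed; a pose out of reach is approached as far as the arm can. A call with a gripper value outside its range is refused whole. The fingers move at their own pace and stop on an object; FORCE is the grip in N (left out, the last holds). Time passes only in rows, so rows that do not move let the fingers close. It gives the time, the measured TCP pose, the force and the opening at its end, in the units of the state.
- r.get_obs(): the state, without advancing time (a new reading comes with each control period).
- r.grab_frame(name): name is "scene" or "top" or "wrist"; returns a dict with "img" (480x640x3 uint8, red, green, blue), "fx", "fy", "cx", "cy" (pixels), "origin" and "attitude" of the camera in the world. Camera axes: x right, y up, looking along -z (the intrinsics and any distortion apply to the point x, -y, -z); pixel columns grow to the right and rows downward; lengths in m; the calibration is good to about 2 mm. A picture is of the moment at which its call begins. There is no depth.
- r.sign_off(): hands the job in, once; it reports no verdict.
The state is a dict: "time": time; "joint_positions": joint angles; "qvel": joint speeds; "effort": joint torques, N m; "tcp_pos": TCP position; "eef_rot": TCP orientation; "contact_force": force on the tool from outside, world axes, zero at the start; "wrist_torque": the same for the moment, N m; "grip_width": finger opening in m.
Only numpy, scipy, OpenCV 4.12 (cv2) and the standard library are available. Lean on these libraries where they do the work, as an engineer would, in place of code of your own. Each camera call takes 0.05 s, during which the arm holds its last target. There are 200 camera calls.

### The job

Put the garlic net-filling sleeves away: pick up the larger of the two loose tapered sleeves by its neck and set it, wide end down, over the tapered sleeve fixed on the round steel stand. Let it down gently until it just sits there upright by its own weight, then let go; do not press it down or drop it on, or the two will wedge together. Leave the small tapered sleeve and the straight tube standing where they are.

Things in the scene. Friction and masses are not known exactly. Their poses are not given: they have to be found in the camera images.
- sleeve: The larger loose tapered sleeve, to be moved: thin hard grey plastic, open both ends, standing wide end down. Foot lip 132 mm across (126 inside), 8 mm high; tapers evenly to 52 mm at 90 mm height; then a straight neck 52 mm across, 90 to 130 mm high, to be gripped from above across its outside. Wall 3 mm, about 130 g. Round: yaw is free. Origin: centre of its underside, z up along its axis.
- stand: The stand, fixed to the table: round steel plate 170 mm across, 12 mm thick, with an upright grey plastic tapered sleeve fixed on it, 151 mm across at the plate, 73 mm at its top 92 mm above the table; same taper as the loose one. Origin: centre of the plate's underside, z up on the axis. The larger sleeve resting loosely on it has its underside about 36 mm above this origin.
- small_sleeve: The small loose tapered sleeve, a bystander: same grey plastic, 82 mm across at the foot, tapering to a 44 mm neck, 90 mm tall. Too small to nest. Origin: centre of its underside, z up.
- tube: A straight grey plastic tube, a bystander: 60 mm across over its whole 110 mm height, open at both ends. Origin: centre of its underside, z up.
Mind the look-alikes: they are no part of the job. What is shaped like the sleeve but brown or pink is not meant. Leave any orange look-alike of the stand alone.

How it is judged:
At the end, for the whole second after the job is handed in: The larger sleeve sits over the stand's sleeve, released and at rest: its underside centre within 15 mm of the stand's axis sideways and 22 to 52 mm above the stand's origin, leaning less than 0.17 rad (about 10 degrees); the small sleeve and the tube are within 30 mm of where they started (horizontal distance between sleeve and stand below 0.015 m and z of sleeve in the frame of stand between 0.022 and 0.052 m and angle between sleeve's own z axis and vertical below 0.17 rad and linear speed of sleeve below 0.02 m/s and angular speed of sleeve below 0.2 rad/s and distance of each of small_sleeve, tube from where it was at the start of the episode below 0.03 m); the robot touches nothing.
It fails at once if The sleeve is pressed onto the stand with more than 80 N (forces all round the taper added up), which wedges the two together (contact force between sleeve and stand above 80 N).
It fails at once if The sleeve is dropped onto the stand (falls onto it faster than 0.6 m/s, as from about 20 mm or more) (horizontal distance between sleeve and stand below 0.04 m and z of sleeve in the frame of stand below 0.06 m and linear speed of sleeve above 0.6 m/s).
It fails at once if The small sleeve is moved more than 30 mm (distance of small_sleeve from where it was at the start of the episode above 0.03 m).
It fails at once if The straight tube is moved more than 30 mm (distance of tube from where it was at the start of the episode above 0.03 m).
It also fails if it takes over 40 s, if anything falls off the work surface, if the arm or the gripper's body presses on something with over 40 N, if the wrist force passes 120 N, or if a joint passes its speed limit or range.

## Working session

There is one attempt and no reset: what is moved stays moved. The work goes in short steps, Python scripts to look and compute and a shell command to move; the robot and the scene stay as the last step left them, time stands still between calls to the robot, and variables do not carry over. Pictures are saved under pics/ and viewed, about 8 in all and at most 12, crops included, and the job is handed in when it is done.

```bash
mkdir -p pics
python3 - <<'E'
from cell import r
import cv2
o=r.get_obs(); print(o, r.hold_point_z)
for n in("scene","top"):
    f=r.grab_frame(n); cv2.imwrite(f"pics/{n}0.png",f["img"][:,:,::-1]); print(n,{k:v for k,v in f.items() if k!="img"})
E
```

```text
{'time': 0.0, 'joint_positions': array([-1.20396862,  0.4683904 , -0.01154655,  1.60360065,  0.00603579,
        1.07140131, -0.05628349]), 'qvel': array([-0.00073672, -0.0009196 , -0.00181115,  0.00014562,  0.00092391,
        0.00178193,  0.00079543]), 'effort': array([ 1.03622238e-03, -5.20580685e+01, -1.25059576e-02, -2.43747568e+01,
       -5.67502272e-02,  1.74712163e-02,  1.74711358e-04]), 'tcp_pos': array([0.25885058, 0.59553828, 0.17644133]), 'eef_rot': array([-3.13983459e+00,  1.80109411e-04,  2.73168446e+00]), 'contact_force': array([ 0.52119262, -0.28434244,  0.20976254]), 'wrist_torque': array([ 0.03684051, -0.00767328, -0.06675234]), 'grip_width': 0.09187042962517063} 0.0187
scene {'fx': 612.7939071562323, 'fy': 612.7939071562323, 'cx': 308.59532964335943, 'cy': 236.45803637997702, 'origin': array([1.10454803, 0.55900351, 1.36756781]), 'attitude': array([0.58058085, 0.00321517, 2.23207202])}
top {'fx': 567.2618799264662, 'fy': 567.2618799264662, 'cx': 325.1420209426142, 'cy': 242.32739617055483, 'origin': array([0.28202404, 0.02052019, 1.25358054]), 'attitude': array([ 0.14505996,  0.01151483, -1.5657664 ])}
```

View pics/scene0.png

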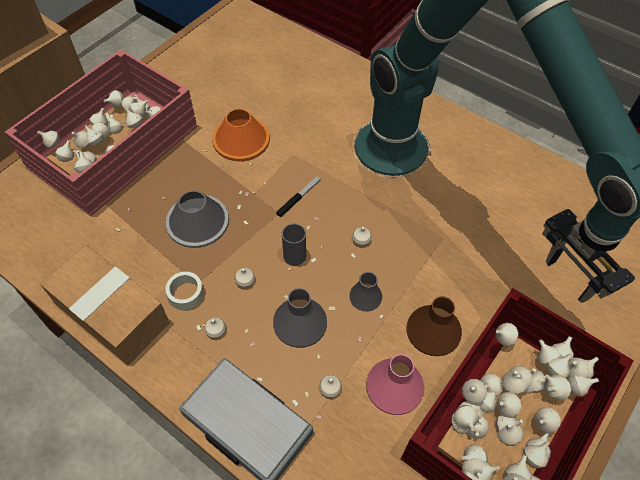

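View pics/top0.png

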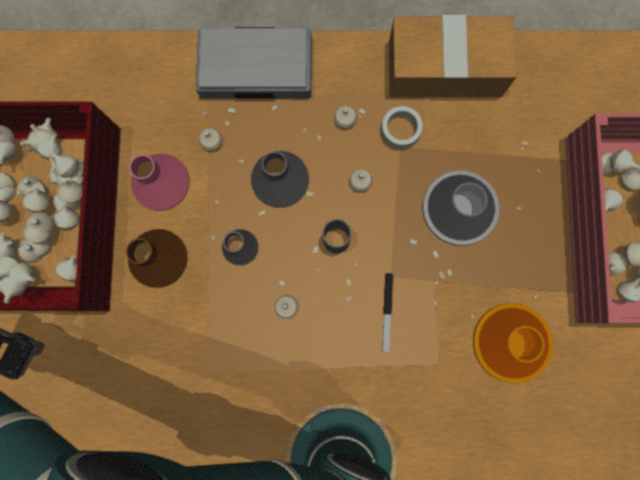

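Scene view: the candidates shaped like the sleeve are grey at (300,322), brown at (434,328), pink at (396,385) and small grey at (367,292). The sleeve is the grey one at (300,322), the larger of the two greys; in the top view it is at (280,178). Candidates for the stand are grey on a steel plate at (197,220), top view (461,208), and the orange look-alike at (240,135). The stand is the grey one. The tube is at (294,245), top view (337,236). Next I fit silhouettes and confirm in a crop.

```bash
cat > h.py <<'E'
import numpy as np, cv2
from scipy.spatial.transform import Rotation as R
from scipy.optimize import minimize
P={'sleeve':[(0,.066),(.008,.066),(.0081,.0655),(.09,.026),(.13,.026)],
'stand':[(0,.085),(.012,.085),(.0121,.0755),(.092,.0365)],
'small':[(0,.041),(.06,.022),(.09,.022)],'tube':[(0,.03),(.11,.03)]}
def proj(f,X):
    c=R.from_euler('xyz',f['attitude']).inv().apply(np.asarray(X)-f['origin'])
    return np.c_[f['cx']+f['fx']*c[:,0]/-c[:,2], f['cy']+f['fy']*c[:,1]/c[:,2]]
a=np.linspace(0,2*np.pi,72)
def ring(x,y,z,rr): return np.c_[x+rr*np.cos(a),y+rr*np.sin(a),0*a+z]
def sil(f,n,x,y,S=4,z0=0,shape=(480,640)):
    m=np.zeros((shape[0]*S,shape[1]*S),np.uint8); p=P[n]
    for (z1,r1),(z2,r2) in zip(p,p[1:]):
        q=np.vstack([proj(f,ring(x,y,z0+z1,r1)),proj(f,ring(x,y,z0+z2,r2))])
        cv2.fillConvexPoly(m,cv2.convexHull(((q+.5)*S).astype(np.int32)),1)
    return m
def mask(f,seed):
    hsv=cv2.cvtColor(f['img'],cv2.COLOR_RGB2HSV); g=(hsv[...,1]<75).astype(np.uint8)
    _,l,st,_=cv2.connectedComponentsWithStats(g); k=l[seed[1],seed[0]]; m=(l==k).astype(np.uint8)
    c,_=cv2.findContours(m,cv2.RETR_EXTERNAL,cv2.CHAIN_APPROX_NONE); cv2.drawContours(m,c,-1,1,-1)
    return m
def fit(fs,ms,n,x0,z0=0):
    S=4; M=[cv2.resize(m,None,fx=S,fy=S,interpolation=cv2.INTER_LINEAR) for m in ms]
    def J(v): return sum(1-(s&m).sum()/(s|m).sum() for s,m in((sil(f,n,*v,S,z0),m) for f,m in zip(fs,M)))
    o=minimize(J,x0,method='Nelder-Mead',options=dict(initial_simplex=[x0,x0+np.array([.02,0]),x0+np.array([0,.02])],xatol=2e-4,fatol=1e-4))
    return o.x,o.fun
def ground(f,px,z=0):
    d=R.from_euler('xyz',f['attitude']).apply([(px[0]-f['cx'])/f['fx'],-(px[1]-f['cy'])/f['fy'],-1])
    return (f['origin']+d*(z-f['origin'][2])/d[2])[:2]
E
python3 - <<'E'
from h import *; from cell import r
s,t=r.grab_frame('scene'),r.grab_frame('top')
out=s['img'][:,:,::-1].copy(); out2=t['img'][:,:,::-1].copy()
for n,ps,pt in(('sleeve',(300,325),(285,185)),('stand',(197,225),(445,215)),('small',(367,297),(243,250)),('tube',(294,250),(337,246))):
    ms=[mask(s,ps),mask(t,pt)]; x0=ground(t,pt)
    print(n,ground(s,ps),x0,[m.sum() for m in ms],fit([s,t],ms,n,x0),fit([s],ms[:1],n,x0),fit([t],ms[1:],n,x0))
    v=fit([s,t],ms,n,x0)[0]
    for f,im in((s,out),(t,out2)):
        c,_=cv2.findContours(sil(f,n,*v,1),0,2); cv2.drawContours(im,c,-1,(0,255,0),1)
a1=cv2.resize(out[170:370,130:410],None,fx=2,fy=2); a2=cv2.resize(out2[140:280,210:510],(560,262))
cv2.imwrite('pics/fit.png',np.vstack([a1,a2])[:600,:800]if 0 else cv2.resize(np.vstack([a1,a2]),(500,592)))
E
```

```text
sleeve [0.61581661 0.14657185] [0.59623306 0.1276196 ] [np.uint64(2289), np.uint64(2494)] (array([0.61030462, 0.14110562]), np.float64(0.10922981656206565)) (array([0.6102692 , 0.14112094]), np.float64(0.040434885618764294)) (array([0.60914765, 0.14010888]), np.float64(0.06855575868372943))
stand [ 0.55480222 -0.25671927] [ 0.52795839 -0.23276063] [np.uint64(2732), np.uint64(4538)] (array([ 0.54468521, -0.26597982]), np.float64(0.05725476147722586)) (array([ 0.54483707, -0.26485929]), np.float64(0.03556874557051737)) (array([ 0.54478141, -0.26653932]), np.float64(0.020676666260179166))
small [0.45278137 0.23169407] [0.44716457 0.21921048] [np.uint64(918), np.uint64(976)] (array([0.45395321, 0.2271666 ]), np.float64(0.15432787417816107)) (array([0.45398806, 0.22714274]), np.float64(0.056722416699079514)) (array([0.4547717 , 0.22605933]), np.float64(0.09582653299137323))
tube [4.56377468e-01 3.98020959e-04] [0.45690066 0.00938017] [np.uint64(877), np.uint64(768)] (array([0.46890611, 0.01203943]), np.float64(0.1790984889821987)) (array([0.47006635, 0.01298536]), np.float64(0.07125175620525859)) (array([0.46937415, 0.01133165]), np.float64(0.10749615300065951))
```

View pics/fit.png

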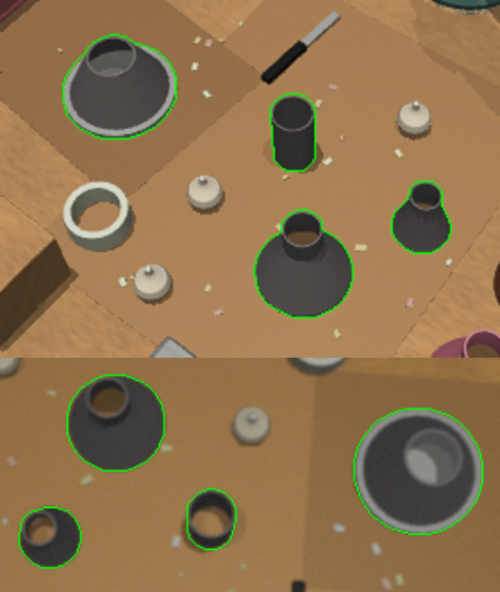

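Fits agree to about 2 mm between the cameras, and the crop confirms the grey sleeve at (0.610, 0.141) and the stand at (0.545, −0.266). With the tool's yaw, the approach is about −503 mm in tool x and −277 mm in tool y.

```bash
python3 -m creep '[91.9,0,0,-15,0, 91.9,-20,-10,-10,0, 91.9,-30,-16,0,0, 91.9,-30,-17,0,0, 91.9,-30,-17,0,0, 91.9,-30,-17,0,0, 91.9,-30,-17,0,0, 91.9,-30,-17,0,0, 91.9,-30,-17,0,0, 91.9,-30,-17,0,0]' 20
python3 -m creep '[91.9,-30,-17,0,0, 91.9,-30,-17,0,0, 91.9,-30,-17,0,0, 91.9,-30,-17,0,0, 91.9,-30,-17,0,0, 91.9,-30,-17,0,0, 91.9,-30,-17,0,0, 91.9,-23,-13,0,0, 91.9,-10,-5,0,0, 91.9,0,0,0,0]'
python3 - <<'E'
from h import *; from cell import r
f=r.grab_frame('wrist'); o=r.get_obs(); print(o['tcp_pos'],o['eef_rot'])
im=f['img'][:,:,::-1].copy()
for p in proj(f,ring(.610,.141,.13,.026)): cv2.circle(im,tuple(int(q) for q in p),1,(0,255,0),-1)
for p in proj(f,ring(.610,.141,0,.066)): cv2.circle(im,tuple(int(q) for q in p),1,(0,0,255),-1)
cv2.imwrite('pics/w1.png',im)
m=R.from_euler('xyz',o['eef_rot']).inv().apply([.610-o['tcp_pos'][0],.141-o['tcp_pos'][1],.092-o['tcp_pos'][2]]); print(m*1000)
E
```

```text
time: 1.03
tcp_pos: [0.4404, 0.358, 0.2024]
eef_rot: [3.142, -0.0, 2.732]
contact_force: [0.2, 0.3, -0.4]
grip_width: 0.0924
time: 1.87
tcp_pos: [0.6092, 0.134, 0.2021]
eef_rot: [-3.14, 0.001, 2.727]
contact_force: [-0.8, 0.2, 0.8]
grip_width: 0.0915
[0.60781853 0.13682015 0.20198658] [-3.14136232e+00 -8.43319026e-04  2.73002097e+00]
[ -0.41991212   4.72883277 109.98518312]
```

View pics/w1.png

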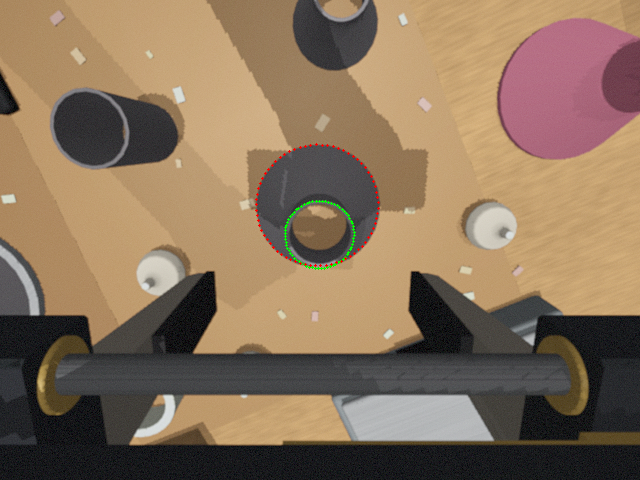

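The wrist picture shows the sleeve with its neck at (320,234), and the projected rings lie on it, so the position is confirmed. Now descend and grip.

```bash
python3 -m creep '[91.9,0,2,16,0, 91.9,0,2,16,0, 91.9,0,0,16,0, 91.9,0,0,16,0, 91.9,0,0,16,0, 91.9,0,0,14,0, 91.9,0,0,10,0, 91.9,0,0,6,0, 91.9,0,0,0,0, 91.9,0,0,0,0]' 20
python3 -m creep '[45,0,0,0,0, 45,0,0,0,0, 45,0,0,0,0, 45,0,0,0,0, 45,0,0,0,0, 45,0,0,0,0, 45,0,0,0,0, 45,0,0,0,0, 45,0,0,0,0, 45,0,0,0,0]' 20
```

```text
time: 2.75
tcp_pos: [0.6094, 0.1417, 0.0927]
eef_rot: [3.141, -0.0, 2.733]
contact_force: [0.1, -0.1, 0.3]
grip_width: 0.0917
time: 3.58
tcp_pos: [0.6098, 0.1405, 0.0933]
eef_rot: [3.141, 0.001, 2.732]
contact_force: [-1.0, -1.3, 5.5]
grip_width: 0.0452
```

The opening reads 45 mm, but a 52 mm neck should have stopped the fingers, so I look before lifting.

Run:
```python
from h import *; from cell import r
f=r.grab_frame('wrist'); s=r.grab_frame('scene'); o=r.get_obs(); print(o['grip_width'],o['contact_force'],o['wrist_torque'])
c=cv2.resize(s['img'][230:370,230:390,::-1],(480,420))
w=cv2.resize(f['img'][:,:,::-1],(320,240)); w=np.vstack([w,np.zeros((180,320,3),np.uint8)])
cv2.imwrite('pics/g1.png',np.hstack([c,w]))
```

```text
0.045367255661689344 [-1.76589761 -0.56892554  5.99993545] [-0.24449083  0.40357296  0.0140889 ]
```

View pics/g1.png

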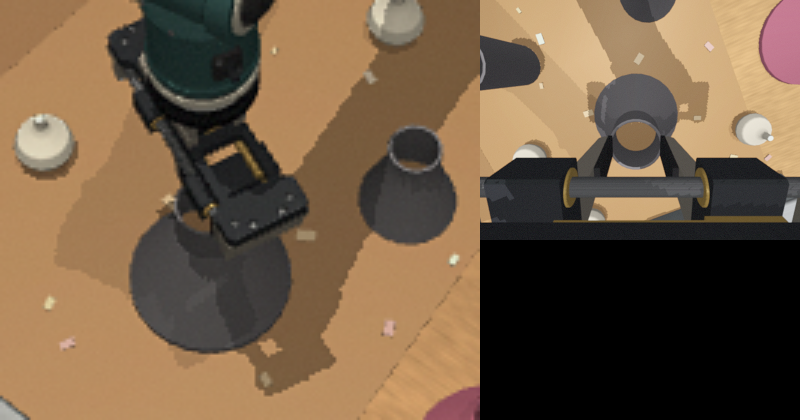

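Run:
```python
from h import *; from cell import r
f=r.grab_frame('wrist'); o=r.get_obs()
im=f['img'][:,:,::-1].copy()
for z,c in((.13,(0,255,0)),(.092,(255,255,0))):
  for p in proj(f,ring(.610,.141,z,.026)): cv2.circle(im,tuple(int(q) for q in p),1,c,-1)
for p in proj(f,ring(.610,.141,0,.066)): cv2.circle(im,tuple(int(q) for q in p),1,(0,0,255),-1)
Rt=R.from_euler('xyz',o['eef_rot'])
for v in ([0,.026,0],[0,-.026,0],[0,.026,-.0187],[0,-.026,-.0187],[.01,.026,-.0187],[.01,-.026,-.0187]):
  p=proj(f,[o['tcp_pos']+Rt.apply(v)])[0]; cv2.drawMarker(im,tuple(int(q) for q in p),(255,0,255),0,10,1)
cv2.imwrite('pics/g2.png',cv2.resize(im[120:400,180:460],(600,600),interpolation=cv2.INTER_CUBIC))
```

```text
(no output)
```

View pics/g2.png

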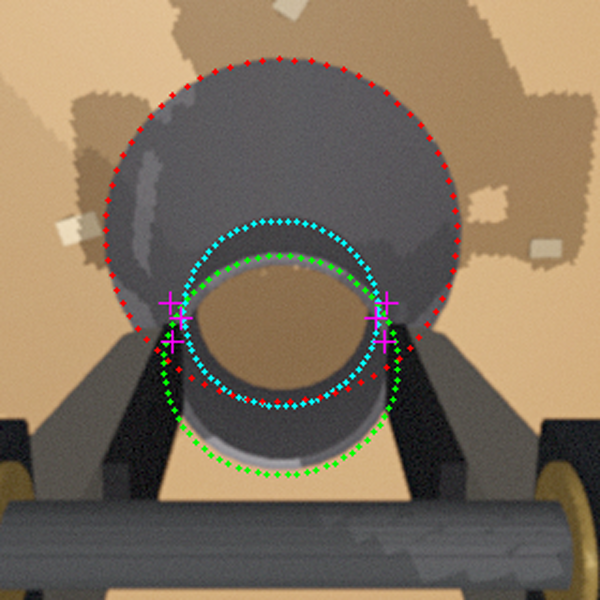

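The grip is centred on the neck: the rings match, and the neck sides at about (180,340) and (390,340) sink a few mm into compliant pads, which explains the 45 mm reading. I do a short test lift first.

```bash
python3 -m creep '[45,0,0,-3,0, 45,0,0,-6,0, 45,0,0,-10,0, 45,0,0,-15,0, 45,0,0,-20,0, 45,0,0,-20,0, 45,0,0,-20,0, 45,0,0,-20,0, 45,0,0,-20,0, 45,0,0,-16,0]' 20
python3 -m creep '[45,0,0,0,0, 45,0,0,0,0, 45,0,0,0,0]'
python3 - <<'E'
from h import *; from cell import r
f=r.grab_frame('wrist'); s=r.grab_frame('scene'); o=r.get_obs()
print(o['tcp_pos'],o['grip_width'],o['contact_force'],o['wrist_torque'])
Rt=R.from_euler('xyz',o['eef_rot'])
m=Rt.inv().apply(np.array([.5447,-.2655,.2])-o['tcp_pos']); print('to stand',m*1000)
w=f['img'][:,:,::-1].copy()
z0=o['tcp_pos'][2]-.0923
for n,im,ff in((0,w,f),(1,(S:=s['img'][:,:,::-1].copy()),s)):
  for z,rr,c in((.13,.026,(0,255,0)),(0,.066,(0,0,255))):
    for p in proj(ff,ring(o['tcp_pos'][0],o['tcp_pos'][1],z0+z,rr)): cv2.circle(im,tuple(int(q) for q in p),0,c,-1)
cv2.imwrite('pics/l1.png',np.hstack([cv2.resize(w[100:380,180:460],(400,400)),cv2.resize(S[200:360,210:370],(400,400))]))
E
```

```text
time: 4.57
tcp_pos: [0.6101, 0.1409, 0.2451]
eef_rot: [3.14, 0.002, 2.732]
contact_force: [0.6, 0.1, -0.1]
grip_width: 0.0447
time: 4.82
tcp_pos: [0.609, 0.1407, 0.2416]
eef_rot: [-3.141, -0.001, 2.732]
contact_force: [1.1, 0.2, -0.5]
grip_width: 0.0448
[0.60874981 0.14059479 0.24095983] 0.04498804845408551 [-0.25180404  0.40874841 -0.73034126] [-0.03004134 -0.00557111  0.02098339]
to stand [-103.15258253 -397.91802099   41.39873952]
```

View pics/l1.png

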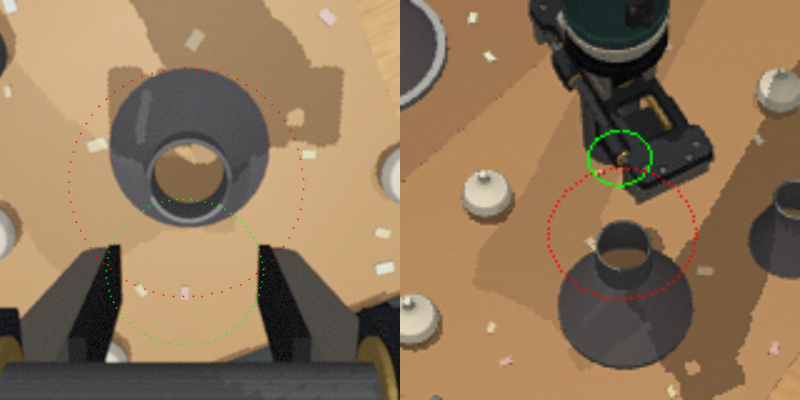

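The test lift shows the sleeve still standing on the table (scene crop about (625,290)). The fingers simply held their commanded 45 mm, so the squeeze was too weak. I re-measure the sleeve and re-grip with a much smaller commanded opening so that the force limit governs.

```bash
python3 -m creep '[91.9,0,0,0,0, 91.9,0,0,0,0, 91.9,0,0,0,0, 91.9,0,0,0,0]'
python3 - <<'E'
from h import *; from cell import r
s,f=r.grab_frame('scene'),r.grab_frame('wrist'); o=r.get_obs(); print(o['tcp_pos'])
x0=np.array([.61,.141]); m=mask(s,(300,330)); print(m.sum(),fit([s],[m],'sleeve',x0))
hsv=cv2.cvtColor(f['img'],cv2.COLOR_RGB2HSV); p=proj(f,[[.61,.141,.03]])[0].astype(int); 
# foot centre by chord of mask in wrist picture
mw=mask(f,tuple(p-np.array([0,25]))); print(mw.sum(),fit([f],[mw],'sleeve',x0))
E
```

```text
time: 5.25
tcp_pos: [0.6095, 0.1407, 0.242]
eef_rot: [-3.141, -0.0, 2.732]
contact_force: [0.5, -0.7, -0.5]
grip_width: 0.0696
[0.60957676 0.14072777 0.24227831]
2293 (array([0.61029875, 0.14108035]), np.float64(0.03885948977174003))
9909 (array([0.60895275, 0.14144559]), np.float64(0.03735458853942264))
```

```bash
python3 -m creep '[91.9,0,0,10,0, 91.9,0,0,20,0, 91.9,0,0,20,0, 91.9,0,0,20,0, 91.9,0,0,20,0, 91.9,0,0,20,0, 91.9,0,0,18,0, 91.9,0,0,12,0, 91.9,0,0,7,0, 91.9,0,0,3,0]' 30
python3 -m creep '[30,0,0,0,0, 30,0,0,0,0, 30,0,0,0,0, 30,0,0,0,0, 30,0,0,0,0, 30,0,0,0,0]' 30
python3 -m creep '[30,0,0,0,0, 30,0,0,0,0]' 30
python3 -m creep '[30,0,0,0,0, 30,0,0,0,0, 30,0,0,0,0]' 30
```

```text
time: 6.18
tcp_pos: [0.6089, 0.1405, 0.0911]
eef_rot: [-3.14, -0.001, 2.732]
contact_force: [-0.7, -0.6, 0.1]
grip_width: 0.0921
time: 6.68
tcp_pos: [0.6098, 0.1409, 0.0929]
eef_rot: [3.141, 0.001, 2.732]
contact_force: [0.7, -0.4, 0.0]
grip_width: 0.0539
time: 6.85
tcp_pos: [0.6102, 0.1406, 0.0933]
eef_rot: [3.141, 0.001, 2.731]
contact_force: [-0.5, -0.3, 3.4]
grip_width: 0.0408
time: 7.1
tcp_pos: [0.6106, 0.1416, 0.0931]
eef_rot: [3.139, 0.002, 2.732]
contact_force: [2.0, 1.7, 4.4]
grip_width: 0.03
```

The fingers reached 30 mm with nothing stopping them, so I need to see what is happening.

Run:
```python
from h import *; from cell import r
f=r.grab_frame('wrist'); s=r.grab_frame('scene'); t=r.grab_frame('top')
L=[cv2.resize(i[a:b,c:d,::-1],(400,300)) for i,a,b,c,d in((f['img'],120,390,140,500),(s['img'],260,350,240,360),(t['img'],130,220,220,340))]
L.append(np.zeros_like(L[0])); cv2.imwrite('pics/g3.png',np.vstack([np.hstack(L[:2]),np.hstack(L[2:])]))
o=r.get_obs(); print(o['grip_width'],o['contact_force'],o['wrist_torque'])
```

```text
0.030397483652079053 [1.4579961 1.4205336 5.5771978] [ 0.42326924 -0.42913273 -0.01898542]
```

View pics/g3.png

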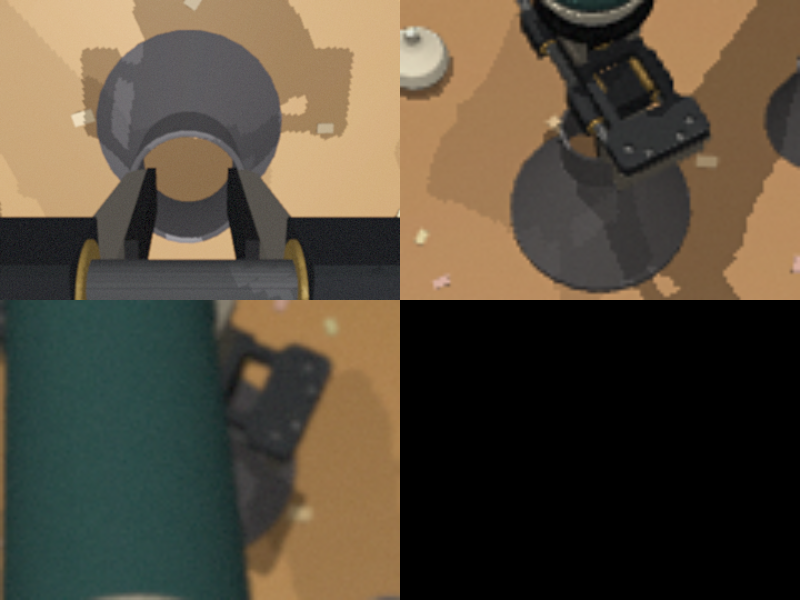

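```bash
python3 -m creep '[91.9,0,0,0,0, 91.9,0,0,0,0, 91.9,0,0,0,0, 91.9,0,0,0,0, 91.9,0,0,0,0, 91.9,0,0,0,0, 91.9,0,0,0,0, 91.9,0,0,0,0, 91.9,0,0,0,0, 91.9,0,0,0,0]' 30
python3 - <<'E'
from h import *; from cell import r
from scipy.optimize import least_squares
f=r.grab_frame('wrist'); s=r.grab_frame('scene');o=r.get_obs(); Rt=R.from_euler('xyz',o['eef_rot'])
print(f['fx'],f['origin']-o['tcp_pos'],o['tcp_pos'],o['contact_force'])
C=R.from_euler('xyz',f['attitude']); print('cam in tool',Rt.inv().apply(f['origin']-o['tcp_pos']),'view dir',Rt.inv().apply(C.apply([0,0,-1])))
for w,px in((.0919,[(215,272),(410,272)]),(.045,[(264,271.5),(360.6,271.5)]),(.0304,[(279.5,271),(347,271)])):
    def e(v): 
        q=proj(f,o['tcp_pos']+Rt.apply([[v[0],v[2]+k*w/2,v[1]] for k in(1,-1)])); q=q[np.argsort(q[:,0])]; return (q-px).ravel()
    q=least_squares(e,[0.01,0,0]); print(w,q.x*1000,q.fun.round(1))
m=mask(s,(300,330)); print(fit([s],[m],'sleeve',np.array([.61,.141])))
cv2.imwrite('pics/open2.png',f['img'][:,:,::-1])
E
```

```text
time: 8.08
tcp_pos: [0.6135, 0.1436, 0.0969]
eef_rot: [3.135, 0.006, 2.734]
contact_force: [0.7, 4.4, 22.2]
grip_width: 0.0916
381.3960298214982 [-0.06405676  0.02745716  0.2065688 ] [0.61342373 0.14345906 0.09694412] [ 0.94677528  3.38552198 21.18813382]
cam in tool [ 0.06839395  0.00120392 -0.20699916] view dir [-2.40641148e-01  5.63813458e-04  9.70613991e-01]
0.0919 [ 10.17808166 -36.24554889   1.40912356] [ 0.   0.1 -0.  -0.1]
0.045 [ 11.07661907 -38.16166716   1.30883952] [ 0.  0. -0. -0.]
0.0304 [ 13.19819486 -43.71426589   1.73259904] [ 0.  0. -0. -0.]
(array([0.60271247, 0.13519513]), np.float64(0.4001107527932506))
```

View now.

Run:
```python
import cv2,numpy as np
from cell import r
f=r.grab_frame('wrist'); s=r.grab_frame('scene')
L=[cv2.resize(i[a:b,c:d,::-1],(400,400)) for i,a,b,c,d in((f['img'],40,440,120,520),(s['img'],230,370,220,360))]
cv2.imwrite('pics/g4.png',np.hstack(L)); o=r.get_obs(); print(o['tcp_pos'],o['contact_force'],o['wrist_torque'])
```

```text
[0.61340733 0.14334584 0.09694094] [ 0.36890901  2.67476596 21.41834181] [0.033076   0.16943883 0.00104095]
```

View pics/g4.png

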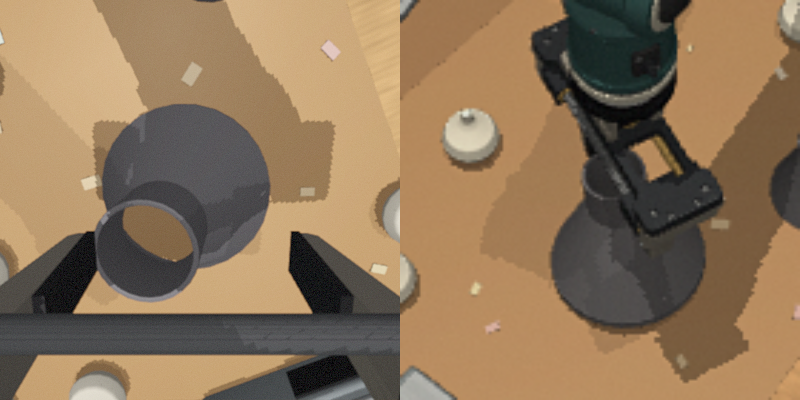

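The sleeve is now tipped towards the left finger (neck in the wrist crop at (148,250)), and the tool feels 21 N upward. I back off upward slowly and watch the force.

```bash
python3 -m creep '[91.9,0,0,-2,0, 91.9,0,0,-3,0, 91.9,0,0,-3,0, 91.9,0,0,-3,0]'
python3 -m creep '[91.9,0,0,-4,0, 91.9,0,0,-5,0, 91.9,0,0,-5,0, 91.9,0,0,-5,0]'
python3 -m creep '[91.9,0,0,-6,0, 91.9,0,0,-8,0, 91.9,0,0,-10,0, 91.9,0,0,-10,0, 91.9,0,0,-10,0, 91.9,0,0,-10,0]'
python3 -m creep '[91.9,0,0,-10,0, 91.9,0,0,-10,0, 91.9,0,0,-10,0, 91.9,0,0,-10,0, 91.9,0,0,-10,0, 91.9,0,0,0,0]'
python3 - <<'E'
import cv2,numpy as np
from h import *; from cell import r
f=r.grab_frame('wrist'); s=r.grab_frame('scene'); o=r.get_obs()
m=mask(s,(300,330)); print(m.sum(),fit([s],[m],'sleeve',np.array([.61,.141])))
print(o['tcp_pos'],o['contact_force'])
L=[cv2.resize(i[a:b,c:d,::-1],(400,400)) for i,a,b,c,d in((f['img'],40,440,120,520),(s['img'],230,370,220,360))]
cv2.imwrite('pics/g5.png',np.hstack(L))
E
```

```text
time: 8.62
tcp_pos: [0.6084, 0.1402, 0.1025]
eef_rot: [-3.14, -0.002, 2.732]
contact_force: [-0.1, 0.4, 0.3]
grip_width: 0.0921
time: 8.95
tcp_pos: [0.6094, 0.1406, 0.1227]
eef_rot: [-3.141, -0.0, 2.732]
contact_force: [0.1, 0.4, 0.3]
grip_width: 0.0918
time: 9.45
tcp_pos: [0.6098, 0.1408, 0.1778]
eef_rot: [3.141, 0.001, 2.732]
contact_force: [0.8, -0.8, -0.7]
grip_width: 0.0917
time: 9.95
tcp_pos: [0.6109, 0.141, 0.2291]
eef_rot: [3.139, 0.003, 2.732]
contact_force: [-0.4, 0.3, 0.3]
grip_width: 0.0921
4910 (array([0.60930695, 0.14311075]), np.float64(0.541863444533762))
[0.60969889 0.14080246 0.22676063] [ 0.27087039 -0.5062787  -1.50936236]
```

View pics/g5.png

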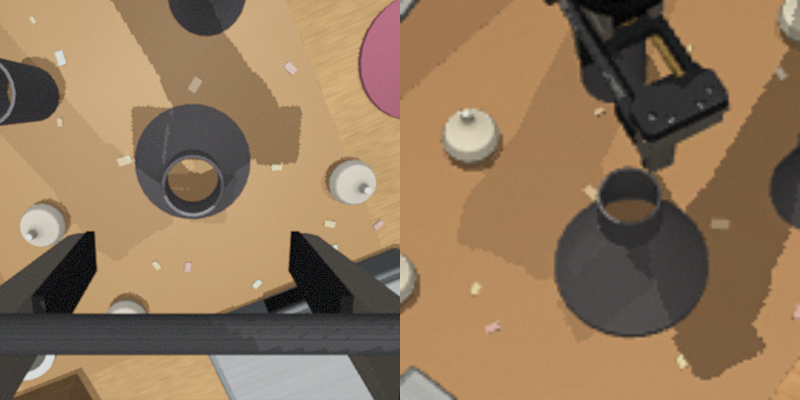

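The sleeve is upright again. Every sign (rim contact at TCP z 0.093, tips located by the wrist camera) says the real fingertips sit about 37 mm short of the reported TCP. I check this independently in the scene camera and re-fit the sleeve.

Run:
```python
from h import *; from cell import r
f=r.grab_frame('wrist'); s=r.grab_frame('scene'); o=r.get_obs(); Rt=R.from_euler('xyz',o['eef_rot'])
for k in(1,-1):
  for z in(0,-.0187,-.037): print(k,z,[proj(s,[o['tcp_pos']+Rt.apply([x,k*w,z])])[0].round(1) for x in(-.01,.01) for w in (.046,.06)])
p=proj(f,[[.61,.141,.03]])[0].astype(int); m=mask(f,tuple(p-np.array([0,25]))); x,e=fit([f],[m],'sleeve',np.array([.61,.141])); print(m.sum(),x,e)
hs=cv2.cvtColor(s['img'],cv2.COLOR_RGB2HSV)
# scene: foot only, lower half matched by masking out rows above the neck
m=mask(s,(300,330)); m[:287]=0
import h
def J(v):
    q=sil(s,'sleeve',*v); q[:287*4]=0; M=cv2.resize(m,None,fx=4,fy=4); M[:287*4]=0; return 1-(q&M).sum()/(q|M).sum()
y=minimize(J,x,method='Nelder-Mead',options=dict(initial_simplex=[x,x+[.01,0],x+[0,.01]])); print(y.x,y.fun)
print('move mm',Rt.inv().apply(np.r_[(x+y.x)/2,.055]-o['tcp_pos'])*1000)
```

```text
1 0 [array([304.3, 294.8]), array([307.5, 300. ]), array([312.7, 290.7]), array([315.9, 295.9])]
1 -0.0187 [array([304.2, 290.6]), array([307.5, 295.9]), array([312.7, 286.5]), array([316. , 291.7])]
1 -0.037 [array([304.2, 286.3]), array([307.4, 291.7]), array([312.7, 282.2]), array([316. , 287.5])]
-1 0 [array([284.2, 261.8]), array([281.2, 256.9]), array([292.3, 258. ]), array([289.3, 253.2])]
-1 -0.0187 [array([283.8, 257.3]), array([280.9, 252.4]), array([292.1, 253.5]), array([289.1, 248.6])]
-1 -0.037 [array([283.5, 252.8]), array([280.5, 247.9]), array([291.9, 249. ]), array([288.8, 244.1])]
10498 [0.60837341 0.14392333] 0.027176499262990483
[0.60924186 0.14307401] 0.04915081787587072
move mm [  1.25081409   2.56009725 170.74283975]
```

The scene camera agrees (tip seen at row ~289; a zero offset would put it at ~300). So I go 37 mm deeper, in two stages with a force check.

```bash
python3 -m creep '[91.9,1,2.5,10,0, 91.9,0,0,18,0, 91.9,0,0,20,0, 91.9,0,0,20,0, 91.9,0,0,20,0, 91.9,0,0,20,0, 91.9,0,0,14,0, 91.9,0,0,8,0, 91.9,0,0,3,0]' 25
python3 -m creep '[91.9,0,0,6,0, 91.9,0,0,8,0, 91.9,0,0,6,0, 91.9,0,0,0,0]'
python3 -m creep '[91.9,0,0,6,0, 91.9,0,0,6,0, 91.9,0,0,4,0, 91.9,0,0,2,0, 91.9,0,0,0,0]'
python3 -m creep '[30,0,0,0,0, 30,0,0,0,0, 30,0,0,0,0, 30,0,0,0,0, 30,0,0,0,0, 30,0,0,0,0, 30,0,0,0,0]' 25
python3 -m creep '[30,0,0,0,0, 30,0,0,0,0, 30,0,0,0,0, 30,0,0,0,0]'
```

```text
time: 10.9
tcp_pos: [0.6081, 0.1432, 0.0909]
eef_rot: [-3.139, -0.003, 2.732]
contact_force: [-0.1, -0.3, -0.2]
grip_width: 0.0921
time: 11.23
tcp_pos: [0.6089, 0.1433, 0.0723]
eef_rot: [-3.141, -0.001, 2.732]
contact_force: [-0.5, 0.3, -1.0]
grip_width: 0.092
time: 11.65
tcp_pos: [0.6093, 0.1434, 0.0548]
eef_rot: [-3.141, -0.001, 2.732]
contact_force: [0.1, -0.3, 0.3]
grip_width: 0.092
time: 12.23
tcp_pos: [0.6096, 0.1433, 0.0555]
eef_rot: [-3.141, 0.0, 2.732]
contact_force: [-0.0, -0.4, 1.4]
grip_width: 0.0507
time: 12.57
tcp_pos: [0.6096, 0.1433, 0.0555]
eef_rot: [-3.141, -0.0, 2.732]
contact_force: [-0.4, -0.4, 1.5]
grip_width: 0.0516
```

Stalled at 51.6 mm, so this is a real grip on the neck. Lift and check.

```bash
python3 -m creep '[30,0,0,-3,0, 30,0,0,-8,0, 30,0,0,-14,0, 30,0,0,-20,0, 30,0,0,-25,0, 30,0,0,-25,0, 30,0,0,-25,0, 30,0,0,-20,0, 30,0,0,-12,0, 30,0,0,-4,0]'
python3 -m creep '[30,-3,-10,0,0, 30,-5,-20,0,0, 30,-5,-20,0,0, 30,-5,-20,0,0, 30,-5,-20,0,0, 30,-5,-20,0,0, 30,-5,-20,0,0, 30,-5,-20,0,0, 30,-5,-20,0,0, 30,-5,-20,0,0]'
python3 -m creep '[30,-5,-20,0,0, 30,-5,-20,0,0, 30,-5,-20,0,0, 30,-5,-20,0,0, 30,-5,-20,0,0, 30,-5,-20,0,0, 30,-7,-20,0,0, 30,-7,-20,0,0, 30,-6,-20,0,0, 30,-5,-19,0,0]'
python3 -m creep '[30,-2,-12,0,0, 30,0,0,0,0, 30,0,0,0,0, 30,0,0,0,0]'
python3 - <<'E'
from h import *; from cell import r
f=r.grab_frame('wrist'); s=r.grab_frame('scene'); o=r.get_obs(); Rt=R.from_euler('xyz',o['eef_rot']); tc=o['tcp_pos']
print(tc,o['eef_rot'],o['contact_force'],o['wrist_torque'],o['grip_width'])
print('to stand',Rt.inv().apply(np.r_[.5447,-.2655,.0555+.036]-tc)*1000)
w,S=f['img'][:,:,::-1].copy(),s['img'][:,:,::-1].copy()
for im,ff in((w,f),(S,s)):
  for x,y,z,rr,c in((*tc[:2],tc[2]-.0555+.13,.026,(0,255,0)),(*tc[:2],tc[2]-.0555,.066,(0,255,0)),(.5447,-.2655,0.012,.085,(0,0,255))):
    for p in proj(ff,ring(x,y,z,rr)): cv2.circle(im,tuple(int(q) for q in p),0,c,-1)
cv2.imwrite('pics/c1.png',np.hstack([cv2.resize(w[40:440,120:520],(400,400)),cv2.resize(S[110:290,100:280],(400,400))]))
E
```

```text
time: 13.4
tcp_pos: [0.6108, 0.1438, 0.2141]
eef_rot: [3.139, 0.003, 2.732]
contact_force: [0.3, -0.2, -1.3]
grip_width: 0.0513
time: 14.23
tcp_pos: [0.5762, -0.0518, 0.2095]
eef_rot: [-3.14, -0.003, 2.731]
contact_force: [1.1, -0.1, -2.1]
grip_width: 0.0513
time: 15.07
tcp_pos: [0.5472, -0.256, 0.2095]
eef_rot: [-3.141, -0.003, 2.731]
contact_force: [0.4, -0.3, -1.5]
grip_width: 0.0515
time: 15.4
tcp_pos: [0.5462, -0.2646, 0.2107]
eef_rot: [3.141, -0.001, 2.733]
contact_force: [-0.2, -0.7, -1.5]
grip_width: 0.0513
[ 0.54655616 -0.26441193  0.2111097 ] [ 3.14079886e+00 -6.03598424e-04  2.73402845e+00] [ 0.33043494  0.2747882  -1.03630264] [ 0.00744919 -0.04426722 -0.03878344] 0.05105074061961411
to stand [  1.20064619  -1.82962334 119.60902767]
```

View pics/c1.png

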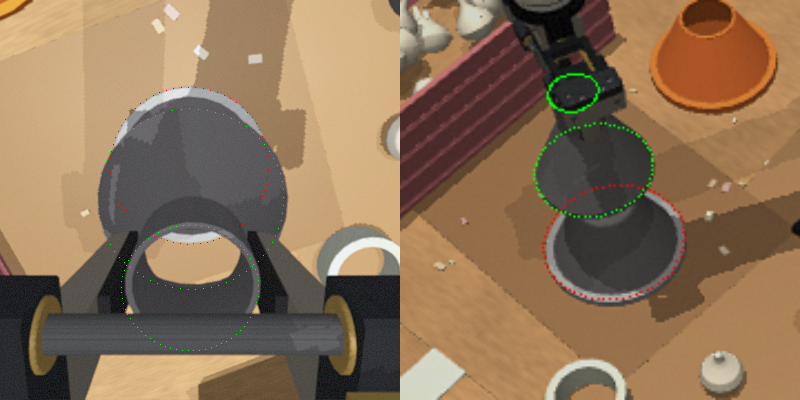

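The sleeve is held above the stand. The rings match in the scene view, but in the wrist view the foot's far edge (190,97) lies ~10 px beyond the predicted (190,108). I quantify that as possible tilt or shift.

Run:
```python
from h import *; from cell import r
from scipy.optimize import least_squares
f=r.grab_frame('wrist'); s=r.grab_frame('scene'); o=r.get_obs(); Rt=R.from_euler('xyz',o['eef_rot']); tc=o['tcp_pos']
g=cv2.cvtColor(f['img'],cv2.COLOR_RGB2GRAY); gs=cv2.cvtColor(s['img'],cv2.COLOR_RGB2GRAY)
print('wrist col310 rows125-155',g[125:155,310]); print('row 240 cols 205-235',g[236,205:235],'cols 390-420',g[236,390:420])
def edge(im,p,q,n=60):   # strongest step along p->q
    t=np.linspace(0,1,n); P_=p+(q-p)*t[:,None]; v=cv2.remap(im.astype(np.float32),P_[:,0].astype(np.float32)[None],P_[:,1].astype(np.float32)[None],1)[0]
    d=np.gradient(cv2.GaussianBlur(v[None],(7,1),0)[0]); k=d[4:-4].argmax()+4; return P_[k],d[k]
ang=np.linspace(0,2*np.pi,48,endpoint=False)
def foot(v,a_,rad=.066,z=0):   # v: shift x,y, tilt about tool y, about tool x, dz (sleeve frame at TCP axis)
    q=np.c_[rad*np.cos(a_),rad*np.sin(a_),np.full(len(a_),.0555-z)]  # tool frame, z down, below TCP
    q=R.from_euler('xy',[v[3],v[2]]).apply(q-[0,0,-.0553])+[0,0,-.0553]
    return tc+Rt.apply(q+[v[0],v[1],0])
obs=[]
for ff,im,sel in((f,g,lambda p:p[1]<225),(s,gs,lambda p:p[1]>175)):
    for a_ in ang:
        p,q=[proj(ff,foot([0]*4,np.array([a_]),rr))[0] for rr in(.05,.085)]
        m=proj(ff,foot([0]*4,np.array([a_])))[0]
        if sel(m):
            e,d=edge(im,p,q)
            if d>1.5: obs.append((ff is f,a_,e))
for only in(None,True,False):
    O=[x for x in obs if only is None or x[0]==only]
    def res(v):
        return np.concatenate([proj(f if w else s,foot(v,np.array([a_])))[0]-e for w,a_,e in O])
    def resn(v):
        out=[]
        for w,a_,e in O:
            ff=f if w else s; c=proj(ff,foot(v,np.array([a_-.02,a_,a_+.02]))); t=c[2]-c[0]; t/=np.linalg.norm(t); out.append(np.cross(t,c[1]-e))
        return np.array(out)
    for fixed in((0,0,1,1),(1,1,0,0)):
        fx=np.array(fixed); k=np.where(fx)[0]
        def R2(u): v=np.zeros(4); v[k]=u; return resn(v)
        q=least_squares(R2,np.zeros(len(k)),loss='soft_l1'); print(only,len(O),fixed,q.x.round(4),np.median(abs(R2(q.x))).round(2))
```

```text
wrist col310 rows125-155 [177 175 209 217 217 205 177 172 171 172 163 124  92  91  95  92  92  97
  90  92  94  88  90  93  96  89  90  96  93  92]
row 240 cols 205-235 [164 163 160 166 161 163 160 163 162 165 166 164 150 100  80  83  76  80
  75  84  81  77  82  85  95 108 111 106 106  99] cols 390-420 [ 90  87  84  78  79  76  81  81  76  76  77  76  76  76  76  74  82 102
 148 172 175 173 172 173 172 174 171 170 171 172]
None 52 (0, 0, 1, 1) [ 0.0307 -0.0106] 1.43
None 52 (1, 1, 0, 0) [0.0034 0.0013] 1.46
True 21 (0, 0, 1, 1) [ 0.0443 -0.0107] 2.73
True 21 (1, 1, 0, 0) [0.0051 0.0013] 2.41
False 31 (0, 0, 1, 1) [-0.0074 -0.0081] 0.28
False 31 (1, 1, 0, 0) [-0.0007  0.0013] 0.2<stdin>:29: DeprecationWarning: Arrays of 2-dimensional vectors are deprecated. Use arrays of 3-dimensional vectors instead. (deprecated in NumPy 2.0)
```

The scene fit is tight (0.2 px): the offset is ≤1.3 mm with almost no tilt. The wrist discrepancy is the top of the 8 mm lip, which that model leaves out. Correct by x+1, y−3 and lower.

```bash
python3 -m creep '[30,1,-2,6,0, 30,0,-1,12,0, 30,0,0,16,0, 30,0,0,16,0, 30,0,0,16,0, 30,0,0,14,0, 30,0,0,10,0, 30,0,0,6,0, 30,0,0,3,0, 30,0,0,0,0]'
python3 -m creep '[30,0,0,2,0, 30,0,0,2,0, 30,0,0,1,0, 30,0,0,0,0, 30,0,0,0,0]'
python3 -m creep '[30,0,0,1,0, 30,0,0,1,0, 30,0,0,0,0]'
```

```text
time: 16.43
tcp_pos: [0.5438, -0.2684, 0.1117]
eef_rot: [-3.141, -0.001, 2.732]
contact_force: [-0.6, 0.4, -2.5]
grip_width: 0.0515
time: 16.85
tcp_pos: [0.5442, -0.2686, 0.1076]
eef_rot: [3.142, 0.0, 2.732]
contact_force: [0.7, 0.3, -1.8]
grip_width: 0.0514
time: 17.1
tcp_pos: [0.544, -0.2685, 0.1052]
eef_rot: [3.142, -0.0, 2.732]
contact_force: [-0.7, 0.1, -1.2]
grip_width: 0.0512
```

```bash
python3 -m creep '[30,0,1.5,2,0, 30,0,0,2,0, 30,0,0,1,0, 30,0,0,0,0, 30,0,0,0,0]'
python3 -m creep '[30,0,0,1,0, 30,0,0,1,0, 30,0,0,1,0, 30,0,0,0,0, 30,0,0,0,0]'
python3 -m creep '[30,0,0,1,0, 30,0,0,1,0, 30,0,0,0,0, 30,0,0,0,0]'
```

```text
time: 17.52
tcp_pos: [0.5446, -0.2671, 0.1002]
eef_rot: [-3.142, -0.0, 2.732]
contact_force: [-0.5, -0.1, -1.2]
grip_width: 0.0512
time: 17.93
tcp_pos: [0.5446, -0.2672, 0.0973]
eef_rot: [-3.142, -0.0, 2.732]
contact_force: [0.4, 0.0, -1.0]
grip_width: 0.0514
time: 18.27
tcp_pos: [0.5446, -0.2671, 0.0953]
eef_rot: [3.142, -0.0, 2.732]
contact_force: [-0.1, 0.5, -0.9]
grip_width: 0.0515
```

```bash
python3 -m creep '[30,0,0,1,0, 30,0,0,1,0, 30,0,0,0,0, 30,0,0,0,0]'
python3 -m creep '[30,0,0,1,0, 30,0,0,0,0, 30,0,0,0,0]'
```

```text
time: 18.6
tcp_pos: [0.5446, -0.2669, 0.0933]
eef_rot: [3.141, -0.0, 2.732]
contact_force: [0.5, 0.1, -0.9]
grip_width: 0.0509
time: 18.85
tcp_pos: [0.5449, -0.2669, 0.0926]
eef_rot: [3.141, 0.0, 2.732]
contact_force: [0.3, 0.4, 1.6]
grip_width: 0.0514
```

Contact felt: the vertical force went from −0.9 to +1.6 N with the underside at ~37 mm, as expected. Release and look.

```bash
python3 -m creep '[56,0,0,0,0, 60,0,0,0,0, 70,0,0,0,0, 91.9,0,0,0,0, 91.9,0,0,0,0, 91.9,0,0,0,0, 91.9,0,0,0,0, 91.9,0,0,0,0, 91.9,0,0,0,0]'
python3 -m creep '[91.9,0,0,-3,0, 91.9,0,0,-6,0, 91.9,0,0,-12,0, 91.9,0,0,-20,0, 91.9,0,0,-25,0, 91.9,0,0,-25,0, 91.9,0,0,-25,0, 91.9,0,0,-20,0, 91.9,0,0,-10,0, 91.9,0,0,0,0]'
python3 - <<'E'
from h import *; from cell import r
f=r.grab_frame('wrist'); s=r.grab_frame('scene'); t=r.grab_frame('top'); o=r.get_obs(); print(o['contact_force'])
for n,ps,pt,x0 in(('small',(367,297),(243,250),[.4540,.2272]),('tube',(294,250),(337,246),[.4689,.0120])):
    print(n,fit([s,t],[mask(s,ps),mask(t,pt)],n,np.array(x0)))
w,S=f['img'][:,:,::-1].copy(),s['img'][:,:,::-1].copy()
for im,ff in((w,f),(S,s)):
  for z,rr in((.166,.026),(.044,.066)):
    for p in proj(ff,ring(.5447,-.2655,z,rr)): cv2.circle(im,tuple(int(q) for q in p),0,(0,255,0),-1)
cv2.imwrite('pics/e1.png',np.hstack([cv2.resize(w[40:440,120:520],(400,400)),cv2.resize(S[110:290,100:280],(400,400))]))
E
```

```text
time: 19.6
tcp_pos: [0.5447, -0.2672, 0.0924]
eef_rot: [3.142, 0.0, 2.732]
contact_force: [0.3, 1.0, -0.6]
grip_width: 0.0918
time: 20.43
tcp_pos: [0.5461, -0.268, 0.2418]
eef_rot: [3.141, 0.006, 2.732]
contact_force: [-0.4, -0.6, -0.2]
grip_width: 0.0915
[-0.26299219  0.1051782  -0.79081582]
small (array([0.45415455, 0.22718352]), np.float64(0.15665112062085285))
tube (array([0.46935811, 0.01171844]), np.float64(0.17723244779246794))
```

View pics/e1.png

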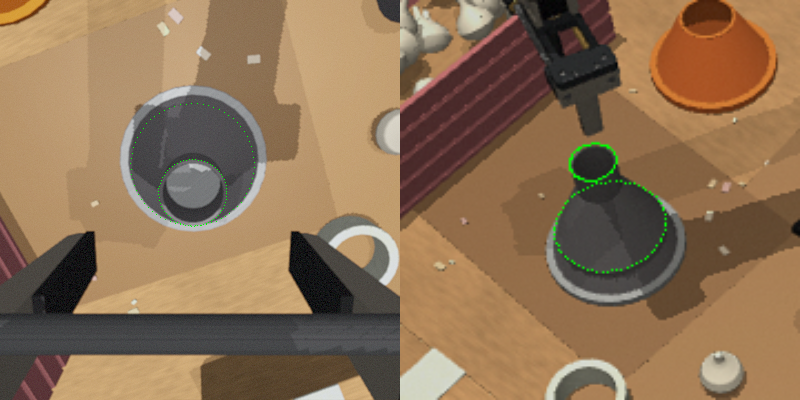

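The sleeve sits upright over the stand: its neck is on the predicted ring in both views, at (193,190) in the wrist crop and (593,162) in the scene crop. The gripper is clear and the bystanders have not moved, so I hand in.

```bash
python3 -c "
from cell import r
print(r.sign_off())"
```

```text
the job is handed in; nothing more can be done
None
```

The larger grey sleeve now sits upright over the stand's sleeve, released, with the gripper clear, and the job is handed in at about 20.5 s of the 40 s. I lowered it in 1–2 mm steps until contact. The vertical force then rose from −0.9 to +1.6 N with the underside about 37 mm above the stand's origin, and I opened the fingers.

- **First grasps failed:** my first two tries closed with the fingertips at about rim height. The real fingertips sit about 37 mm short of the reported TCP; I found this from the wrist and scene cameras. On the second try, opening the fingers tipped the sleeve, with 22 N at the wrist. It stood back up when I raised the arm, and going 37 mm deeper gave a proper grip (51.6 mm on the 52 mm neck).
- **Last checks:** the neck lies on the predicted ring in both camera views, and the final reported position put the axis about 1–2 mm off the stand's. The small sleeve and the tube are within 1 mm of where they started.
- **Disagreements:** before lowering, the wrist view showed the foot up to 5 mm off while the scene view showed about 1 mm. I trusted the scene view, because the wrist outline came from the lip's upper edge, which my model left out. The last force reading was about −0.8 N vertically, within the sensor's usual scatter.

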